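# Load the lapping block

### The job

Slide the three green stone blanks along their grooves until each drops into the round pocket at its groove's end and lies flat on the pocket's bottom. They sit too tight to be gripped, so work each along from above with a fingertip, lightly enough not to chip it. Leave the brass gauge and everything else where it is.

Things in the scene. Friction and masses are not known exactly. Their poses are not given: they have to be found in the camera images.
- block: fixed grey block, 150 (its x) x 192 (its y) x 31.5 mm high. Origin: centre of its underside. Four grooves run along its x, 38 mm wide, centred at y = -69, -23, 23, 69 mm, floors at z = 22 mm, rail tops at z = 31.5 mm, end walls at x = -65 and +66 mm. Each has at its -x end a dark-bottomed round pocket, 38 mm across, centred at x = -46 mm, its floor at z = 12 mm
- pocket0 (a point): centre of the mouth of the pocket of the groove at y = -69 mm of the block, level with the groove floor; axes as the block's
- pocket1 (a point): centre of the mouth of the pocket of the groove at y = -23 mm of the block, level with the groove floor; axes as the block's
- pocket2 (a point): centre of the mouth of the pocket of the groove at y = 23 mm of the block, level with the groove floor; axes as the block's
- pocket3 (a point): centre of the mouth of the pocket of the groove at y = 69 mm of the block, level with the groove floor; axes as the block's
- stone0: round green stone blank, one of three: loose flat disc 34 mm across, sawn by hand, so 9 to 12 mm thick (which is which is not known); chips under a press of some 80 N. Origin: centre of its underside, z up. Starts flat near the +x end of one of the four grooves (which one varies), its top about level with the rails, with no room around it for a finger
- stone1: round green stone blank, one of three: loose flat disc 34 mm across, sawn by hand, so 9 to 12 mm thick (which is which is not known); chips under a press of some 80 N. Origin: centre of its underside, z up. Starts flat near the +x end of one of the four grooves (which one varies), its top about level with the rails, with no room around it for a finger
- stone2: round green stone blank, one of three: loose flat disc 34 mm across, sawn by hand, so 9 to 12 mm thick (which is which is not known); chips under a press of some 80 N. Origin: centre of its underside, z up. Starts flat near the +x end of one of the four grooves (which one varies), its top about level with the rails, with no room around it for a finger
- gauge: brass disc 34 mm across and 10 mm thick, a setting gauge kept in the fourth groove and to be left there. Origin: centre of its underside
- firebrick_a: cream soldering brick 75 x 45 x 22 mm lying on the table beside the block; origin at the centre of its underside
- firebrick_b: the same kind of soldering brick, on the block's other side
- weights: stepped black weight, 68 mm across, 38 mm high; origin under its centre
- cup: clear plastic cup, 72 mm across, 80 mm high; origin under its centre
- jar: small jar with a white lid, 44 mm across, 45 mm high; origin under its centre
Things that resemble listed ones, but are neither listed nor needed, are in the scene too. What is shaped like the stone1 but pink is not meant. Leave any purple look-alike of the stone0 alone.

How it is judged:
By the outcome, as a careful person would: the job done as asked, in the order asked, and still so for the second after the job is handed in, with the robot touching nothing.
It also fails if it takes over 56 s, if anything falls off the work surface, if the arm or the gripper's body presses on something with over 40 N, if the wrist force passes 120 N, or if a joint passes its speed limit or range.

### The arm

A 6-joint arm with a two-finger parallel gripper is mounted at the origin on the work surface. World frame = base frame: x ahead of the robot, y to its left, z up, the work surface at z = 0. Lengths are in m, angles in rad, forces in N, time in s.
With the tool pointing down it reaches from about 0.3 to 0.875 m from the base axis. Payload 6.4 kg.
Tool frame: the origin (TCP) lies midway between the tips of the shut fingers; the grasp point (between the pads) lies 19 mm behind it; z points along the fingers, y is the line along which they close (so a half turn about z gives the same grasp; the last joint's range is limited). The gripper opens to 85 mm and grips with 20 to 120 N. Pads are 22 mm wide; open, the fingers measure 114 mm over their backs; the gripper's body (76 mm by 85 mm) begins 54 mm behind the grasp point. The pads swing forward as they close: fully open they stand 13 mm farther back than shut.
Start: joints at [-1.45, 0.181, 1.607, -0, 1.354, -0.206], TCP at [0.185, -0.545, 0.231] pointing down, gripper open.
Joint ranges: [-2.99, 2.99], [-0.89, 2.07], [0.3, 2.58], [-1.14, 4.28], [0, 2.63], [-3.12, 3.12]. Speed limits (rad/s): [2.57, 2.57, 3.01, 3.14, 3.14, 3.14].

### API

Orientations are given as a unit quaternion [w, x, y, z].
In Python, from bench import get_obs, camera, hand_in gives the robot as it stands.
- The arm moves only by the tool carry_out, never from a script. Its argument "plan" is a list that holds one entry, the list of rows, each a list of 7 numbers: the shift along the world's x, y, z in m, then the turn, a rotation vector about the world's x, y, z in rad, then the opening, from 0 (shut) to 1 (fully open). In form: [[[x, y, z, rx, ry, rz, hand], ...]]. A call has exactly 5 rows; each row is the pose to reach, as a shift and turn from the pose commanded when the call began; what a row does not reach only later rows make up. A row lasts 1/12 s, in which the tool goes at most 41.7 mm and 7.16 degrees, less where a joint would pass 70% of its speed; a pose out of reach is approached as far as the arm can. A call with a gripper value outside its range is refused whole. The fingers move at their own pace and stop on an object; the grip force is fixed at half the most. Time passes only in rows, so rows that repeat a pose let the fingers close, or fill a call up. It gives the time, the measured TCP pose, the force, the opening and the grip force at its end, in the units of the state.
- get_obs(): the state, without advancing time (a new reading comes with each control period).
- camera(name): name is "side" or "top"; returns a dict with "pixels" (420x560x3 uint8, red, green, blue), "z_map" (420x560 float32, m along the optical axis (not along the pixel's ray), 0 where there is no reading), "camera_matrix" (3x3 intrinsics, pixels), "cam_to_world" (4x4, takes a point from camera to world coordinates). Camera axes: x right, y up, looking along -z (the intrinsics and any distortion apply to the point x, -y, -z); pixel columns grow to the right and rows downward; lengths in m; the calibration is good to about 2 mm. A picture is of the moment at which its call begins.
- hand_in(): hands the job in; it is judged then, once.
The state is a dict: "time_s": time; "q": joint angles; "dq": joint speeds; "joint_efforts": joint torques, N m; "eef_pos": TCP position; "eef_rot": TCP orientation; "wrist_force": force on the tool from outside, world axes, zero at the start; "torque": the same for the moment, N m; "opening": opening from 0.0 (shut) to 1.0 (fully open); "grasp_force": force on a finger pad.
Only numpy, scipy, OpenCV 4.12 (cv2) and the standard library are available. Lean on these libraries where they do the work, as an engineer would, in place of code of your own. Each camera call takes 0.05 s, during which the arm holds its last target. There are 200 camera calls.

## Working session

There is one attempt and no reset: what is moved stays moved. The work goes in short steps, Python scripts to look and compute and a tool call to move; the robot and the scene stay as the last step left them, time stands still between calls to the robot, and variables do not carry over. Pictures are saved under pics/ and viewed, at most 10 in all, crops included, and the job is handed in when it is done.

Besides the shell and the picture viewer there is one more tool, called as name(argument=value, ...), one argument or row to a line, values as JSON. carry_out: Moves the arm, as the interface text tells. Its arguments: {"type":"object","properties":{"plan":{"type":"array","items":{"type":"array","items":{"type":"array","items":{"type":"number"}}}}},"required":["plan"]}

```bash
mkdir -p pics; ls; python3 - <<'E'
from bench import get_obs,camera
import cv2,numpy as np
o=get_obs(); print(o['time_s'],o['eef_pos'],o['eef_rot'],o['opening'],o['wrist_force'])
for n in('top','side'):
    c=camera(n); cv2.imwrite(f'pics/{n}0.png',c['pixels'][:,:,::-1]); np.savez(f'{n}0.npz',**c)
    print(n,c['camera_matrix'],c['cam_to_world'],c.keys())
E
```

```text
pics
0.0 [ 0.18451285 -0.54398997  0.23038229] [-8.99542816e-04  9.86681976e-01  1.62658743e-01  5.17634785e-05] 1.0017153752120527 [-0.26442669 -0.06103497  0.35161223]
top [[437.44286287   0.         281.65901507]
 [  0.         437.44286287 208.55702764]
 [  0.           0.           1.        ]] [[-0.01639491  0.99103478 -0.13259437  0.45706693]
 [-0.99984406 -0.0153794   0.00867933  0.01708547]
 [ 0.0065623   0.13271599  0.99113238  1.03843746]
 [ 0.          0.          0.          1.        ]] dict_keys(['pixels', 'z_map', 'camera_matrix', 'cam_to_world'])
side [[484.16484566   0.         282.11317596]
 [  0.         484.16484566 203.61871072]
 [  0.           0.           1.        ]] [[-0.78713536  0.47527442 -0.39310578  0.12477074]
 [-0.61667938 -0.61797505  0.48766114  0.57524884]
 [-0.0111567   0.62627555  0.77952194  0.97472147]
 [ 0.          0.          0.          1.        ]] dict_keys(['pixels', 'z_map', 'camera_matrix', 'cam_to_world'])
```

View pics/top0.png

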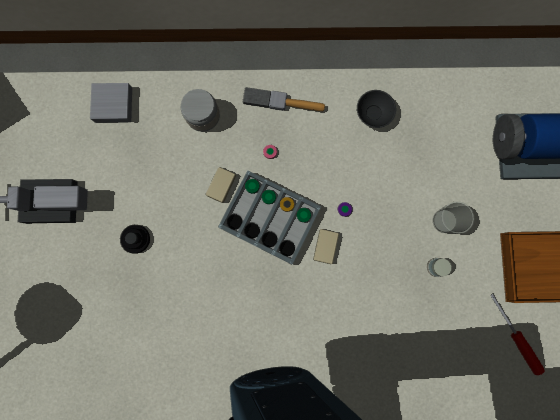

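View pics/side0.png

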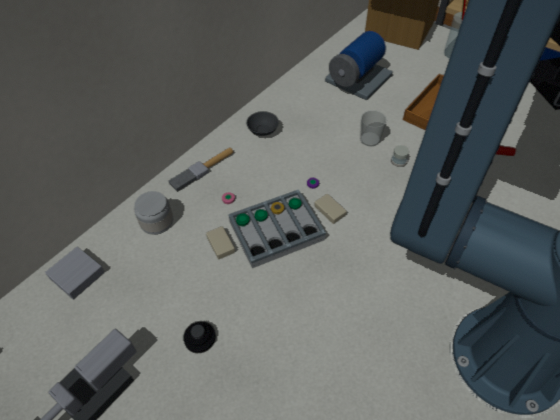

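```bash
cat > h.py <<'E'
import numpy as np,cv2
def ray(c,uv,z):
    K,T=c['camera_matrix'],c['cam_to_world']; uv=np.atleast_2d(uv).astype(float)
    d=np.c_[(uv[:,0]-K[0,2])/K[0,0],-(uv[:,1]-K[1,2])/K[1,1],-np.ones(len(uv))]@T[:3,:3].T
    o=T[:3,3]; return (o+d*((z-o[2])/d[:,2])[:,None])
def cloud(c):
    K,T=c['camera_matrix'],c['cam_to_world']; Z=c['z_map']; v,u=np.indices(Z.shape)
    P=np.stack([(u-K[0,2])/K[0,0]*Z,-(v-K[1,2])/K[1,1]*Z,-Z],-1)
    return P@T[:3,:3].T+T[:3,3]
def blobs(m,amin=20):
    n,l,s,ce=cv2.connectedComponentsWithStats(m.astype(np.uint8)); return [(s[i,4],ce[i].round(1)) for i in range(1,n) if s[i,4]>=amin]
def greens(c):
    h=cv2.cvtColor(c['pixels'],cv2.COLOR_RGB2HSV); return (h[...,0]>60)&(h[...,0]<90)&(h[...,1]>140)&(h[...,2]>50)
E
python3 - <<'E'
from h import *
for n,roi in(('top',(150,280,200,340)),('side',(180,275,215,340))):
    c=dict(np.load(n+'0.npz')); P=cloud(c); h=cv2.cvtColor(c['pixels'],cv2.COLOR_RGB2HSV)
    M=np.zeros(h.shape[:2],bool); M[roi[0]:roi[1],roi[2]:roi[3]]=1
    print(n,'green',[(a,p,ray(c,p,.032)[0,:2].round(4)) for a,p in blobs(greens(c)&M)])
    b=(h[...,0]>12)&(h[...,0]<30)&(h[...,1]>150)&M; print('brass',[(a,p,ray(c,p,.032)[0,:2].round(4)) for a,p in blobs(b)])
    d=(h[...,2]<30)&M; print('dark',[(a,p,ray(c,p,.014)[0,:2].round(4)) for a,p in blobs(d)])
    z=(P[...,2]>.026)&(P[...,2]<.05)&(c['z_map']>0)&M
    z=cv2.morphologyEx(z.astype(np.uint8),cv2.MORPH_OPEN,np.ones((2,2)))
    cs,_=cv2.findContours(z,0,2); k=max(cs,key=cv2.contourArea)[:,0]
    r=cv2.minAreaRect((ray(c,k,.0315)[:,:2]*1000).astype(np.float32)); print('rect',r)
    for a,p in blobs(greens(c)&M):
        u,v=p.astype(int); print('topz',np.median(P[v-2:v+3,u-2:u+3,2]).round(4))
    print('rail z',np.percentile(P[...,2][z>0],[20,50,80]))
    x0,y0=roi[2],roi[0]; cv2.imwrite(f'pics/{n}_crop.png',cv2.resize(c['pixels'][roi[0]:roi[1],roi[2]:roi[3],::-1],None,fx=5 if n=='side' else 4,fy=5 if n=='side' else 4,interpolation=cv2.INTER_CUBIC))
E
```

```text
top green [(np.int32(21), array([269.6, 151.4]), array([0.7284, 0.0345])), (np.int32(149), array([251.5, 185.3]), array([0.6476, 0.0778])), (np.int32(148), array([268.2, 196.1]), array([0.6215, 0.0391])), (np.int32(155), array([303.4, 214.4]), array([ 0.5773, -0.0419]))]
brass [(np.int32(116), array([286.4, 203.9]), array([ 0.6025, -0.0029]))]
dark [(np.int32(181), array([233.9, 221.4]), array([0.5654, 0.1209])), (np.int32(189), array([251.4, 230.2]), array([0.544 , 0.0799])), (np.int32(187), array([268.9, 239. ]), array([0.5227, 0.0392])), (np.int32(185), array([286.5, 247.9]), array([ 0.5013, -0.0017]))]
rect ((571.947998046875, 35.399131774902344), (192.17459106445312, 149.69407653808594), 62.65083312988281)
topz 0.0111
topz 0.0342
topz 0.0329
topz 0.0322
rail z [0.02465052 0.03113569 0.03315138]
side green [(np.int32(108), array([294.7, 202.9]), array([ 0.5767, -0.0355])), (np.int32(114), array([260.5, 214.7]), array([0.6207, 0.0453])), (np.int32(125), array([241.9, 218.8]), array([0.6486, 0.0827]))]
brass [(np.int32(85), array([277. , 207.9]), array([0.6018, 0.0039]))]
dark [(np.int32(66), array([309.3, 230.1]), array([ 0.5057, -0.001 ])), (np.int32(74), array([292.1, 236.7]), array([0.527 , 0.0401])), (np.int32(77), array([274.4, 243.4]), array([0.5487, 0.0814])), (np.int32(82), array([256.5, 250.4]), array([0.5698, 0.1228]))]
rect ((569.6109008789062, 43.33685302734375), (193.25413513183594, 154.46800231933594), 62.533203125)
topz 0.0318
topz 0.0337
topz 0.0343
rail z [0.02797064 0.03169183 0.03366548]
```

View pics/top_crop.png

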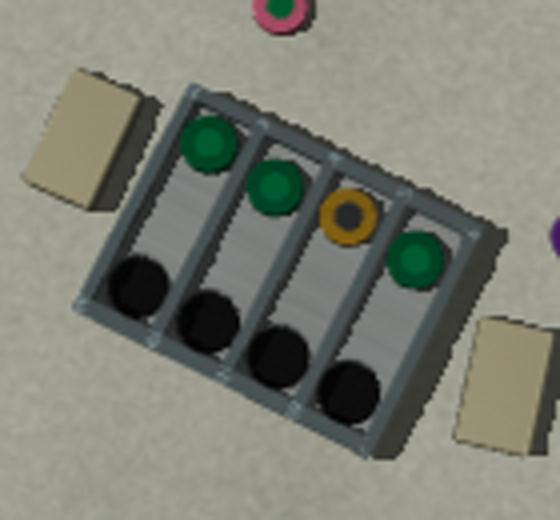

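carry_out(
  plan=[
    [[0.023,0.031,-0.005,0,0,0.04,0],[0.046,0.062,-0.01,0,0,0.08,0],[0.07,0.094,-0.015,0,0,0.12,0],[0.093,0.125,-0.02,0,0,0.16,0],[0.116,0.156,-0.027,0,0,0.192,0]],
  ],
)

```text
time_s: 0.52
eef_pos: [0.3012, -0.387, 0.204]
eef_rot: [-0.0, 0.966, 0.257, 0.0]
wrist_force: [0.9, -2.0, -0.5]
opening: 0.297
grasp_force: 0.0
```

carry_out(
  plan=[
    [[0.023,0.031,-0.005,0,0,0.04,0],[0.046,0.062,-0.01,0,0,0.08,0],[0.07,0.094,-0.015,0,0,0.12,0],[0.093,0.125,-0.02,0,0,0.16,0],[0.116,0.156,-0.027,0,0,0.192,0]],
  ],
)

```text
time_s: 0.93
eef_pos: [0.4174, -0.2308, 0.1772]
eef_rot: [0.0, 0.937, 0.349, 0.0]
wrist_force: [0.5, -0.6, 0.2]
opening: 0.001
grasp_force: 0.0
```

carry_out(
  plan=[
    [[0.023,0.031,-0.005,0,0,0.04,0],[0.046,0.062,-0.01,0,0,0.08,0],[0.07,0.094,-0.015,0,0,0.12,0],[0.093,0.125,-0.02,0,0,0.16,0],[0.116,0.156,-0.027,0,0,0.192,0]],
  ],
)

```text
time_s: 1.35
eef_pos: [0.5335, -0.0747, 0.1501]
eef_rot: [0.0, 0.899, 0.437, 0.0]
wrist_force: [0.5, -1.6, 0.6]
opening: -0.001
grasp_force: 0.0
```

carry_out(
  plan=[
    [[0.023,0.031,-0.005,0,0,0.04,0],[0.046,0.062,-0.01,0,0,0.08,0],[0.07,0.094,-0.015,0,0,0.12,0],[0.093,0.125,-0.02,0,0,0.16,0],[0.116,0.156,-0.027,0,0,0.192,0]],
  ],
)

```text
time_s: 1.77
eef_pos: [0.6494, 0.0813, 0.1229]
eef_rot: [-0.0, 0.853, 0.521, -0.0]
wrist_force: [0.6, -1.1, 0.6]
opening: 0.0
grasp_force: 0.0
```

carry_out(
  plan=[
    [[0,0,-0.03,0,0,0,0],[0,0,-0.05,0,0,0,0],[0,0,-0.065,0,0,0,0],[0,0,-0.073,0,0,0,0],[0,0,-0.075,0,0,0,0]],
  ],
)

```text
time_s: 2.18
eef_pos: [0.6471, 0.0791, 0.0461]
eef_rot: [-0.001, 0.854, 0.52, -0.002]
wrist_force: [-0.1, -0.1, 0.4]
opening: -0.001
grasp_force: 0.0
```

```bash
python3 - <<'E'
from h import *
from bench import camera,get_obs
o=get_obs(); print(o['eef_pos'],o['wrist_force'],o['torque'])
ims=[]
for n,(a,b,l,r) in(('top',(150,280,200,340)),('side',(150,280,200,340))):
    c=camera(n); np.savez(n+'1.npz',**c); ims.append(cv2.resize(c['pixels'][a:b,l:r,::-1],None,fx=2.8,fy=2.8,interpolation=cv2.INTER_CUBIC))
cv2.imwrite('pics/hover.png',np.hstack(ims))
E
```

```text
[0.64707669 0.07913287 0.04610906] [-0.12722682 -0.14224327  0.43187066] [-0.02648196  0.00744254 -0.01394535]
```

View pics/hover.png

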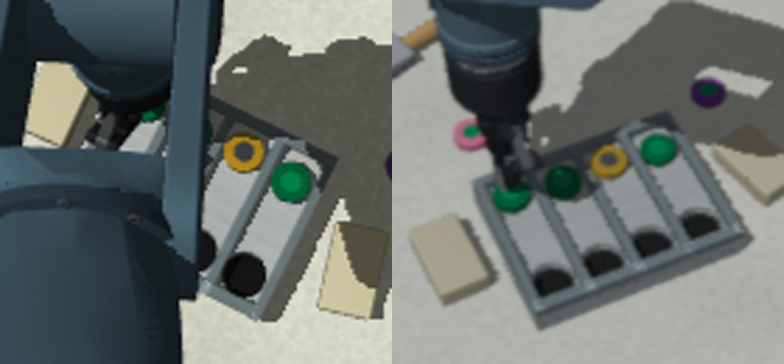

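```bash
python3 - <<'E'
from h import *
for n in('side','top'):
    c=dict(np.load(n+'1.npz')); P=cloud(c); K,T=c['camera_matrix'],c['cam_to_world']
    p=np.linalg.inv(T)@np.r_[.6471,.0791,.0461,1]; print(n,'tcp px',K[0,0]*p[0]/-p[2]+K[0,2],-K[1,1]*p[1]/-p[2]+K[1,2])
    m=(c['z_map']>0)&(abs(P[...,0]-.647)<.05)&(abs(P[...,1]-.079)<.05)
    for lo in(.04,.045,.05,.06,.07):
        k=m&(P[...,2]>lo)&(P[...,2]<lo+.01); q=P[k]; 
        if len(q): print(lo,len(q),q.mean(0).round(4),q.min(0).round(3),q.max(0).round(3), np.argwhere(k).mean(0)[::-1])
E
```

```text
side tcp px 242.91465994868332 214.66306518650148
0.04 1 [0.646  0.0906 0.0496] [0.646 0.091 0.05 ] [0.646 0.091 0.05 ] [240. 217.]
0.045 3 [0.6492 0.0916 0.0521] [0.646 0.09  0.05 ] [0.655 0.094 0.054] [238.66666667 216.        ]
0.05 15 [0.6442 0.0894 0.0569] [0.637 0.076 0.053] [0.662 0.096 0.06 ] [240.66666667 215.2       ]
0.06 23 [0.6421 0.0888 0.0641] [0.632 0.077 0.06 ] [0.659 0.094 0.069] [241.26086957 213.65217391]
0.07 8 [0.6485 0.0909 0.0729] [0.636 0.088 0.07 ] [0.658 0.093 0.077] [238.375 210.625]
top tcp px 250.57867356288574 184.39971361630867
```

carry_out(
  plan=[
    [[0,0,-0.005,0,0,0,0],[0,0,-0.009,0,0,0,0],[0,0,-0.011,0,0,0,0],[0,0,-0.011,0,0,0,0],[0,0,-0.011,0,0,0,0]],
  ],
)

```text
time_s: 2.7
eef_pos: [0.6487, 0.0794, 0.0375]
eef_rot: [0.0, 0.854, 0.52, 0.0]
wrist_force: [-0.0, 0.1, -1.3]
opening: 0.001
grasp_force: 0.0
```

carry_out(
  plan=[
    [[0,0,-0.0003,0,0,0,0],[0,0,-0.0006,0,0,0,0],[0,0,-0.001,0,0,0,0],[0,0,-0.001,0,0,0,0],[0,0,-0.001,0,0,0,0]],
  ],
)

```text
time_s: 3.12
eef_pos: [0.6486, 0.0794, 0.0363]
eef_rot: [0.0, 0.854, 0.52, -0.0]
wrist_force: [0.1, 0.6, -0.1]
opening: -0.0
grasp_force: 0.0
```

carry_out(
  plan=[
    [[0,0,-0.0005,0,0,0,0],[0,0,-0.001,0,0,0,0],[0,0,-0.0015,0,0,0,0],[0,0,-0.0015,0,0,0,0],[0,0,-0.0015,0,0,0,0]],
  ],
)

```text
time_s: 3.53
eef_pos: [0.6485, 0.0794, 0.0347]
eef_rot: [-0.0, 0.854, 0.52, -0.0]
wrist_force: [1.1, 0.4, 0.4]
opening: -0.001
grasp_force: 0.0
```

carry_out(
  plan=[
    [[0,0,-0.0005,0,0,0,0],[0,0,-0.001,0,0,0,0],[0,0,-0.001,0,0,0,0],[0,0,-0.001,0,0,0,0],[0,0,-0.001,0,0,0,0]],
  ],
)

```text
time_s: 3.95
eef_pos: [0.6486, 0.0794, 0.0338]
eef_rot: [-0.0, 0.854, 0.52, 0.0]
wrist_force: [0.5, -0.0, -0.1]
opening: -0.002
grasp_force: 0.0
```

carry_out(
  plan=[
    [[0,0,-0.0005,0,0,0,0],[0,0,-0.001,0,0,0,0],[0,0,-0.001,0,0,0,0],[0,0,-0.001,0,0,0,0],[0,0,-0.001,0,0,0,0]],
  ],
)

```text
time_s: 4.37
eef_pos: [0.6487, 0.0794, 0.0336]
eef_rot: [0.0, 0.854, 0.52, 0.0]
wrist_force: [-2.9, 1.2, 5.2]
opening: 0.001
grasp_force: 2.7
```

carry_out(
  plan=[
    [[0,0,-0.0005,0,0,0,0],[0,0,-0.001,0,0,0,0],[-0.0027,0.0014,-0.001,0,0,0,0],[-0.0053,0.0028,-0.001,0,0,0,0],[-0.0089,0.0046,-0.001,0,0,0,0]],
  ],
)

```text
time_s: 4.78
eef_pos: [0.642, 0.0835, 0.0336]
eef_rot: [0.002, 0.854, 0.52, 0.002]
wrist_force: [3.1, -1.7, 6.5]
opening: 0.0
grasp_force: 2.8
```

```bash
cat > look.py <<'E'
from h import *
from bench import camera,get_obs
import sys
o=get_obs(); print(o['time_s'],o['eef_pos'].round(4),o['wrist_force'].round(1))
c0=np.array([.573,.041]); ex=np.array([.8878,-.4602]); ey=np.array([.4602,.8878])
for n,off in(('side',(-.0003,.003)),('top',(.0003,-.003))):
    c=camera(n); m=greens(c)
    for a,p in blobs(m,15):
        w=ray(c,p,.032)[0,:2]-off; print(n,a,p,w.round(4),'block',((w-c0)@ex).round(4),((w-c0)@ey).round(4))
    if len(sys.argv)>1: np.savez(n+'_.npz',**c); cv2.imwrite(f'pics/{n}_{sys.argv[1]}.png',cv2.resize(c['pixels'][150:280,200:340,::-1],None,fx=4,fy=4,interpolation=cv2.INTER_CUBIC))
E
python3 look.py
```

```text
4.7833 [0.642  0.0835 0.0336] [ 3.1 -1.7  6.5]
side 18 [312.2 181.5] [ 0.584  -0.1229] block 0.0852 -0.1404
side 102 [294.4 203.3] [ 0.5768 -0.037 ] block 0.0393 -0.0675
side 23 [260.3 214. ] [0.6228 0.0409] block 0.0442 0.0228
side 56 [243.1 224.4] [0.6355 0.0907] block 0.0326 0.0729
top 23 [345.2 208.2] [ 0.59   -0.1364] block 0.0967 -0.1497
top 130 [302.4 214.9] [ 0.5758 -0.0365] block 0.0382 -0.0675
```

carry_out(
  plan=[
    [[-0.0036,0.0018,-0.001,0,0,0,0],[-0.0071,0.0037,-0.001,0,0,0,0],[-0.0107,0.0055,-0.001,0,0,0,0],[-0.0142,0.0074,-0.001,0,0,0,0],[-0.0178,0.0092,-0.001,0,0,0,0]],
  ],
)

```text
time_s: 5.3
eef_pos: [0.6254, 0.0926, 0.0336]
eef_rot: [0.002, 0.854, 0.52, 0.003]
wrist_force: [4.3, -1.8, 9.2]
opening: 0.001
grasp_force: 4.3
```

```bash
python3 look.py d1
```

```text
5.3 [0.6254 0.0926 0.0336] [ 4.3 -1.8  9.2]
side 62 [293.8 204.8] [ 0.5751 -0.0323] block 0.0356 -0.0641
side 17 [260.5 213.7] [0.623  0.0399] block 0.0449 0.022
side 54 [245.8 230.3] [0.6189 0.1   ] block 0.0136 0.0735
top 63 [300.5 216.1] [ 0.5731 -0.0321] block 0.0337 -0.0648
```

View pics/side_d1.png

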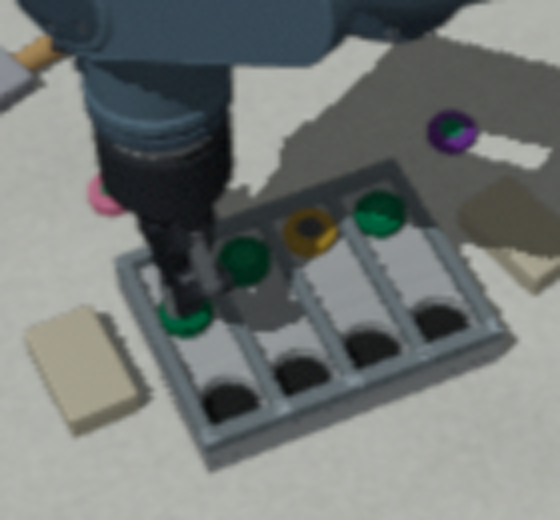

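carry_out(
  plan=[
    [[-0.0045,0.0023,0,0,0,0,0],[-0.009,0.0046,0,0,0,0,0],[-0.0135,0.0069,0,0,0,0,0],[-0.018,0.0092,0,0,0,0,0],[-0.0225,0.0115,0,0,0,0,0]],
  ],
)

```text
time_s: 5.82
eef_pos: [0.6029, 0.1042, 0.0335]
eef_rot: [0.002, 0.854, 0.52, 0.003]
wrist_force: [4.4, -1.5, 8.4]
opening: -0.005
grasp_force: 4.4
```

carry_out(
  plan=[
    [[-0.0045,0.0023,0,0,0,0,0],[-0.009,0.0046,0,0,0,0,0],[-0.0135,0.0069,0,0,0,0,0],[-0.0135,0.0069,0,0,0,0,0],[-0.0135,0.0069,0,0,0,0,0]],
  ],
)

```text
time_s: 6.23
eef_pos: [0.5889, 0.1114, 0.0335]
eef_rot: [0.002, 0.854, 0.52, 0.003]
wrist_force: [2.5, -1.5, 11.4]
opening: -0.002
grasp_force: 5.6
```

```bash
python3 look.py d2
```

```text
6.2333 [0.5889 0.1114 0.0335] [ 2.5 -1.5 11.4]
side 60 [251.9 243.4] [0.5828 0.1199] block -0.0276 0.0746
top 27 [269.7 150.9] [0.7293 0.0373] block 0.1404 0.0686
```

View pics/side_d2.png

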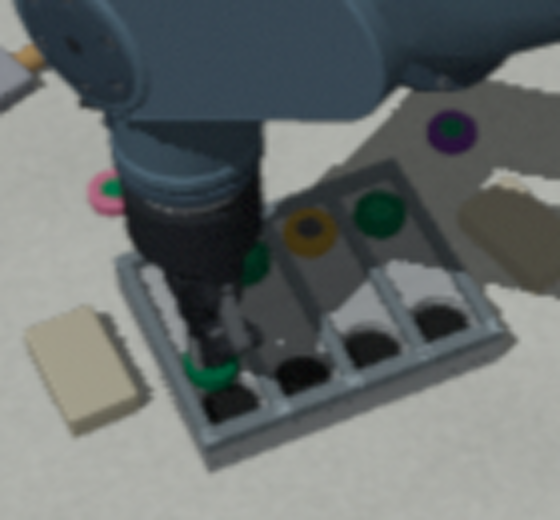

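carry_out(
  plan=[
    [[-0.003,0.0015,0,0,0,0,0],[-0.006,0.003,0,0,0,0,0],[-0.009,0.0045,0,0,0,0,0],[-0.012,0.006,0,0,0,0,0],[-0.013,0.0065,0,0,0,0,0]],
  ],
)

```text
time_s: 6.75
eef_pos: [0.5764, 0.1177, 0.0336]
eef_rot: [0.002, 0.854, 0.52, 0.003]
wrist_force: [4.5, -2.9, 11.0]
opening: 0.002
grasp_force: 5.2
```

carry_out(
  plan=[
    [[-0.003,0.0015,0,0,0,0,0],[-0.006,0.003,0,0,0,0,0],[-0.009,0.0045,0,0,0,0,0],[-0.012,0.006,0,0,0,0,0],[-0.0125,0.0063,0,0,0,0,0]],
  ],
)

```text
time_s: 7.17
eef_pos: [0.5589, 0.1248, 0.0301]
eef_rot: [-0.001, 0.854, 0.521, -0.001]
wrist_force: [0.4, -0.4, -0.2]
opening: -0.001
grasp_force: 0.0
```

```bash
python3 look.py d3
```

```text
7.1667 [0.5589 0.1248 0.0301] [ 0.4 -0.4 -0.2]
side 28 [250.7 247.4] [0.5778 0.1302] block -0.0368 0.0814
top 27 [269.7 150.9] [0.7293 0.0373] block 0.1404 0.0686
top 115 [269.1 194.7] [0.6244 0.04  ] block 0.0461 0.0228
```

View pics/side_d3.png

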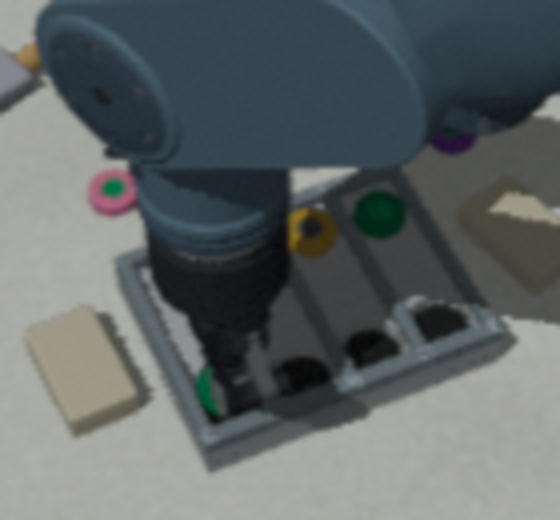

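carry_out(
  plan=[
    [[0.0045,-0.0023,0,0,0,0,0],[0.0045,-0.0023,-0.001,0,0,0,0],[0.0045,-0.0023,-0.003,0,0,0,0],[0.0045,-0.0023,-0.005,0,0,0,0],[0.0045,-0.0023,-0.005,0,0,0,0]],
  ],
)

```text
time_s: 7.68
eef_pos: [0.5636, 0.1231, 0.0276]
eef_rot: [-0.002, 0.854, 0.521, -0.002]
wrist_force: [-14.7, 3.5, 25.1]
opening: 0.002
grasp_force: 14.6
```

carry_out(
  plan=[
    [[0,0,-0.0005,0,0,0,0],[0,0,-0.001,0,0,0,0],[0,0,-0.0015,0,0,0,0],[0,0,-0.002,0,0,0,0],[0,0,-0.0025,0,0,0,0]],
  ],
)

```text
time_s: 8.1
eef_pos: [0.564, 0.1232, 0.027]
eef_rot: [-0.001, 0.854, 0.521, -0.001]
wrist_force: [-23.4, 1.7, 44.1]
opening: -0.0
grasp_force: 24.3
```

carry_out(
  plan=[
    [[0,0,0.015,0,0,0,0],[0.01,-0.005,0.03,0,0,0,0],[0.04,-0.02,0.03,0,0,0,0],[0.07,-0.036,0.03,0,0,0,0],[0.09,-0.046,0.03,0,0,0,0]],
  ],
)

```text
time_s: 8.52
eef_pos: [0.658, 0.0744, 0.0542]
eef_rot: [0.001, 0.854, 0.52, 0.001]
wrist_force: [-0.3, 0.3, 0.9]
opening: -0.004
grasp_force: 0.0
```

```bash
python3 look.py d4; python3 - <<'E'
from h import *
c=dict(np.load('side_.npz')); P=cloud(c); m=greens(c); l=[p for a,p in blobs(m,15)]
n,lab,s,ce=cv2.connectedComponentsWithStats(m.astype(np.uint8))
c0=np.array([.573,.041]); R=np.array([[.8878,.4602],[-.4602,.8878]])
for i in range(1,n):
    k=(lab==i)&(c['z_map']>0)
    if k.sum()<15: continue
    q=P[k]; b=(q[:,:2]-c0)@R; A=np.c_[b,np.ones(len(b))]; f=np.linalg.lstsq(A,q[:,2],rcond=None)[0]
    print(ce[i].round(1),k.sum(),b.mean(0).round(4),q[:,2].mean().round(4),'slopes',f[:2].round(3),b.min(0).round(4),b.max(0).round(4))
cv2.imwrite('pics/d4b.png',cv2.resize(c['pixels'][200:265,225:325,::-1],None,fx=8,fy=8,interpolation=cv2.INTER_CUBIC))
E
```

```text
8.5167 [0.658  0.0744 0.0542] [-0.3  0.3  0.9]
side 108 [294.5 203. ] [ 0.5772 -0.0379] block 0.04 -0.0682
side 68 [260.2 216.7] [0.6177 0.0475] block 0.0367 0.0263
side 152 [255.2 246. ] [0.572  0.1208] block -0.0376 0.0704
top 160 [303.5 214.5] [ 0.5767 -0.0391] block 0.0402 -0.0694
[294.5 203. ] 108 [ 0.0388 -0.0659] 0.0314 slopes [-0.012 -0.027] [ 0.0238 -0.0829] [ 0.0556 -0.0509]
[260.2 216.7] 68 [0.0347 0.029 ] 0.0325 slopes [-0.032 -0.127] [0.0243 0.0154] [0.0489 0.041 ]
[255.2 246. ] 152 [-0.0392  0.0728] 0.0321 slopes [0.414 0.074] [-0.0529  0.0572] [-0.0252  0.0882]
```

View pics/d4b.png

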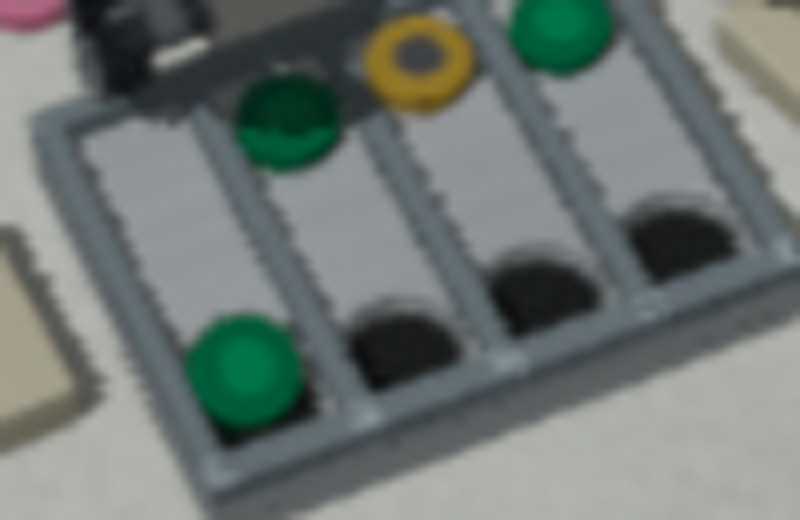

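carry_out(
  plan=[
    [[-0.0165,0.0085,0,0,0,0,0],[-0.0327,0.0174,-0.005,0,0,0,0],[-0.0327,0.0174,-0.017,0,0,0,0],[-0.0327,0.0174,-0.025,0,0,0,0],[-0.0327,0.0174,-0.027,0,0,0,0]],
  ],
)

```text
time_s: 9.03
eef_pos: [0.6208, 0.0936, 0.0241]
eef_rot: [-0.001, 0.854, 0.521, -0.001]
wrist_force: [-0.1, 0.5, -0.2]
opening: -0.001
grasp_force: 0.0
```

carry_out(
  plan=[
    [[-0.0045,0.0023,0,0,0,0,0],[-0.009,0.0046,0,0,0,0,0],[-0.0125,0.0065,0,0,0,0,0],[-0.016,0.0083,0,0,0,0,0],[-0.0195,0.0101,0,0,0,0,0]],
  ],
)

```text
time_s: 9.45
eef_pos: [0.6027, 0.1038, 0.0268]
eef_rot: [0.0, 0.854, 0.52, 0.0]
wrist_force: [0.5, 0.3, 0.3]
opening: -0.001
grasp_force: 0.0
```

carry_out(
  plan=[
    [[-0.0018,0.0009,0,0,0,0,0],[-0.0036,0.0018,0,0,0,0,0],[-0.0053,0.0028,0,0,0,0,0],[-0.0071,0.0037,0,0,0,0,0],[-0.0089,0.0046,0,0,0,0,0]],
  ],
)

```text
time_s: 9.87
eef_pos: [0.5938, 0.1082, 0.0264]
eef_rot: [0.0, 0.854, 0.52, 0.0]
wrist_force: [-0.7, 0.5, 0.5]
opening: -0.002
grasp_force: 0.1
```

carry_out(
  plan=[
    [[-0.0009,0.0005,0,0,0,0,0],[-0.0018,0.0009,0,0,0,0,0],[-0.0027,0.0014,0,0,0,0,0],[-0.0036,0.0018,0,0,0,0,0],[-0.0044,0.0023,0,0,0,0,0]],
  ],
)

```text
time_s: 10.28
eef_pos: [0.5894, 0.1105, 0.0263]
eef_rot: [-0.0, 0.854, 0.52, 0.0]
wrist_force: [0.2, 0.0, 0.1]
opening: 0.0
grasp_force: 0.1
```

carry_out(
  plan=[
    [[-0.0018,0.0009,0,0,0,0,0],[-0.0036,0.0018,0,0,0,0,0],[-0.0053,0.0028,0,0,0,0,0],[-0.0071,0.0037,0,0,0,0,0],[-0.0089,0.0046,0,0,0,0,0]],
  ],
)

```text
time_s: 10.7
eef_pos: [0.5861, 0.1129, 0.0295]
eef_rot: [0.004, 0.854, 0.52, 0.004]
wrist_force: [10.6, -10.8, 7.5]
opening: -0.002
grasp_force: 8.0
```

carry_out(
  plan=[
    [[-0.0018,0.0009,0,0,0,0,0],[-0.0036,0.0018,0,0,0,0,0],[-0.0053,0.0028,0,0,0,0,0],[-0.0071,0.0037,0,0,0,0,0],[-0.0089,0.0046,0,0,0,0,0]],
  ],
)

```text
time_s: 11.12
eef_pos: [0.5828, 0.1153, 0.0331]
eef_rot: [0.009, 0.854, 0.52, 0.008]
wrist_force: [17.1, -18.2, 18.1]
opening: 0.005
grasp_force: 15.0
```

```bash
cat > fit.py <<'E'
from h import *
from bench import camera
c=camera('side'); P=cloud(c); m=greens(c)
n,lab,s,ce=cv2.connectedComponentsWithStats(m.astype(np.uint8))
c0=np.array([.573,.041]); R=np.array([[.8878,.4602],[-.4602,.8878]])
for i in range(1,n):
    k=(lab==i)&(c['z_map']>0)
    if k.sum()<15: continue
    q=P[k]; b=(q[:,:2]-c0)@R; f=np.linalg.lstsq(np.c_[b,np.ones(len(b))],q[:,2],rcond=None)[0]
    print(ce[i].round(1),k.sum(),b.mean(0).round(4),q[:,2].mean().round(4),'slopes',f[:2].round(3),b.min(0).round(4),b.max(0).round(4))
E
python3 fit.py
```

```text
[256.6 249. ] 128 [-0.0509  0.0739] 0.0359 slopes [ 0.877 -0.064] [-0.0599  0.0576] [-0.0394  0.0887]
```

carry_out(
  plan=[
    [[0.0045,-0.0023,0,0,0,0,0],[0.009,-0.0046,0,0,0,0,0],[0.018,-0.0092,0,0,0,0,0],[0.036,-0.0184,0.01,0,0,0,0],[0.062,-0.032,0.02,0,0,0,0]],
  ],
)

```text
time_s: 11.58
eef_pos: [0.6309, 0.0888, 0.0447]
eef_rot: [-0.002, 0.853, 0.521, -0.002]
wrist_force: [1.3, -0.6, 0.2]
opening: -0.003
grasp_force: 0.0
```

```bash
python3 fit.py; python3 look.py d5
```

```text
[312.2 181.5] 18 [ 0.1008 -0.1476] 0.0096 slopes [-0.15   0.095] [ 0.0934 -0.1539] [ 0.1065 -0.1418]
[294.3 203.2] 103 [ 0.0386 -0.0649] 0.0313 slopes [ 0.011 -0.025] [ 0.024  -0.0829] [ 0.0575 -0.0505]
[256.3 248.5] 135 [-0.0453  0.0726] 0.0296 slopes [0.3   0.159] [-0.0587  0.0561] [-0.0302  0.0874]
11.6333 [0.6392 0.085  0.0489] [ 2.6 -3.2  4.5]
side 15 [228.2 196.5] [0.7229 0.0475] block 0.1301 0.0748
side 110 [294.5 202.9] [ 0.5773 -0.0382] block 0.0403 -0.0683
side 16 [260.4 213.8] [0.623  0.0403] block 0.0447 0.0224
side 135 [256.3 248.5] [0.5655 0.1245] block -0.0451 0.0707
top 150 [303.2 214.7] [ 0.5763 -0.0384] block 0.0395 -0.069
```

View pics/side_d5.png

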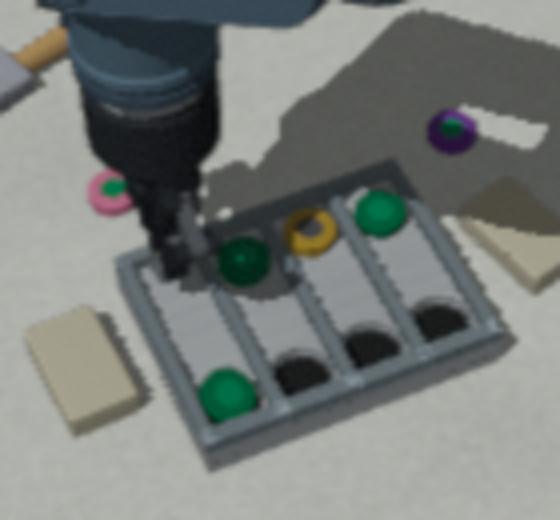

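carry_out(
  plan=[
    [[-0.015,0.008,0,0,0,0,0],[-0.03,0.0155,0,0,0,0,0],[-0.045,0.023,0,0,0,0,0],[-0.0523,0.027,-0.002,0,0,0,0],[-0.0523,0.027,-0.007,0,0,0,0]],
  ],
)

```text
time_s: 12.15
eef_pos: [0.5788, 0.1162, 0.0385]
eef_rot: [-0.001, 0.853, 0.521, -0.001]
wrist_force: [-0.1, 0.8, -0.9]
opening: -0.0
grasp_force: 0.0
```

carry_out(
  plan=[
    [[0,0,-0.001,0,0,0,0],[0,0,-0.002,0,0,0,0],[0,0,-0.003,0,0,0,0],[0,0,-0.004,0,0,0,0],[0,0,-0.005,0,0,0,0]],
  ],
)

```text
time_s: 12.57
eef_pos: [0.5818, 0.1144, 0.0342]
eef_rot: [0.0, 0.854, 0.52, 0.0]
wrist_force: [0.3, 0.7, 0.7]
opening: -0.001
grasp_force: 0.1
```

Now descend slightly more and drag toward -x.

carry_out(
  plan=[
    [[0,0,-0.001,0,0,0,0],[0,0,-0.002,0,0,0,0],[-0.0018,0.0009,-0.002,0,0,0,0],[-0.0036,0.0018,-0.002,0,0,0,0],[-0.0053,0.0028,-0.002,0,0,0,0]],
  ],
)

```text
time_s: 12.98
eef_pos: [0.5757, 0.1176, 0.0323]
eef_rot: [-0.0, 0.854, 0.52, -0.0]
wrist_force: [-0.3, -0.2, -0.4]
opening: 0.0
grasp_force: 0.0
```

carry_out(
  plan=[
    [[-0.0009,0.0005,-0.0005,0,0,0,0],[-0.0018,0.0009,-0.001,0,0,0,0],[-0.0027,0.0014,-0.001,0,0,0,0],[-0.0036,0.0018,-0.001,0,0,0,0],[-0.0044,0.0023,-0.001,0,0,0,0]],
  ],
)

```text
time_s: 13.4
eef_pos: [0.5715, 0.1199, 0.0313]
eef_rot: [0.0, 0.854, 0.52, -0.0]
wrist_force: [0.4, 0.3, -0.0]
opening: 0.003
grasp_force: 0.0
```

carry_out(
  plan=[
    [[0,0,-0.0007,0,0,0,0],[0,0,-0.0014,0,0,0,0],[0,0,-0.002,0,0,0,0],[0,0,-0.0025,0,0,0,0],[0,0,-0.0025,0,0,0,0]],
  ],
)

```text
time_s: 13.82
eef_pos: [0.5715, 0.1198, 0.0286]
eef_rot: [-0.0, 0.854, 0.52, -0.0]
wrist_force: [-0.0, 0.7, 0.6]
opening: -0.0
grasp_force: 0.0
```

carry_out(
  plan=[
    [[-0.001,0.0005,-0.0007,0,0,0,0],[-0.002,0.001,-0.0014,0,0,0,0],[-0.002,0.001,-0.002,0,0,0,0],[-0.002,0.001,-0.0025,0,0,0,0],[-0.002,0.001,-0.0025,0,0,0,0]],
  ],
)

```text
time_s: 14.23
eef_pos: [0.5695, 0.1208, 0.0261]
eef_rot: [-0.0, 0.854, 0.52, -0.0]
wrist_force: [-0.5, 0.3, -0.1]
opening: 0.003
grasp_force: 0.0
```

```bash
python3 fit.py
```

```text
[256.5 251.8] 54 [-0.0505  0.0747] 0.0244 slopes [ 0.011 -0.011] [-0.057   0.0591] [-0.0387  0.0867]
```

carry_out(
  plan=[
    [[0,0,0.024,0,0,0,0],[0.014,-0.02,0.03,0,0,0,0],[0.03,-0.042,0.03,0,0,0,0],[0.045,-0.064,0.03,0,0,0,0],[0.058,-0.082,0.028,0,0,0,0]],
  ],
)

```text
time_s: 14.7
eef_pos: [0.6291, 0.0374, 0.0553]
eef_rot: [0.001, 0.854, 0.52, 0.001]
wrist_force: [0.7, -0.3, 0.5]
opening: -0.0
grasp_force: 0.0
```

carry_out(
  plan=[
    [[0,0,-0.006,0,0,0,0],[0,0,-0.012,0,0,0,0],[0,0,-0.016,0,0,0,0],[0,0,-0.018,0,0,0,0],[0,0,-0.0185,0,0,0,0]],
  ],
)

```text
time_s: 15.12
eef_pos: [0.6263, 0.0399, 0.0347]
eef_rot: [-0.001, 0.854, 0.521, -0.001]
wrist_force: [-1.1, 0.4, 0.4]
opening: 0.0
grasp_force: 0.0
```

```bash
python3 fit.py
```

```text
[294.5 202.9] 112 [ 0.0389 -0.066 ] 0.0315 slopes [-0.005 -0.022] [ 0.0248 -0.0834] [ 0.0554 -0.0509]
[260.4 216.9] 65 [0.0339 0.0287] 0.0322 slopes [-0.036 -0.14 ] [0.0233 0.0138] [0.0463 0.0403]
[256.4 249.4] 116 [-0.0442  0.0725] 0.0244 slopes [ 0.018 -0.   ] [-0.0582  0.0568] [-0.0278  0.0868]
```

A is flat at the bottom. Now probe down onto B.

carry_out(
  plan=[
    [[0,0,-0.0005,0,0,0,0],[0,0,-0.001,0,0,0,0],[0,0,-0.0015,0,0,0,0],[0,0,-0.002,0,0,0,0],[0,0,-0.0025,0,0,0,0]],
  ],
)

```text
time_s: 15.58
eef_pos: [0.6277, 0.0389, 0.0334]
eef_rot: [0.0, 0.854, 0.521, 0.0]
wrist_force: [-0.8, 0.5, -0.0]
opening: -0.003
grasp_force: 0.0
```

carry_out(
  plan=[
    [[0,0,-0.0005,0,0,0,0],[0,0,-0.001,0,0,0,0],[0,0,-0.0015,0,0,0,0],[0,0,-0.0015,0,0,0,0],[0,0,-0.0015,0,0,0,0]],
  ],
)

```text
time_s: 16.0
eef_pos: [0.6276, 0.0388, 0.0322]
eef_rot: [0.0, 0.854, 0.52, -0.0]
wrist_force: [-2.3, 0.5, 4.9]
opening: -0.004
grasp_force: 2.7
```

carry_out(
  plan=[
    [[0,0,-0.001,0,0,0,0],[-0.0027,0.0014,-0.0015,0,0,0,0],[-0.0062,0.0032,-0.0015,0,0,0,0],[-0.0107,0.0055,-0.0015,0,0,0,0],[-0.0151,0.0078,-0.0015,0,0,0,0]],
  ],
)

```text
time_s: 16.42
eef_pos: [0.6154, 0.0458, 0.0323]
eef_rot: [0.002, 0.854, 0.52, 0.002]
wrist_force: [2.0, -2.3, 5.5]
opening: -0.002
grasp_force: 3.0
```

carry_out(
  plan=[
    [[-0.0045,0.0023,0,0,0,0,0],[-0.009,0.0046,0,0,0,0,0],[-0.0135,0.0069,0,0,0,0,0],[-0.018,0.0092,0,0,0,0,0],[-0.0225,0.0115,0,0,0,0,0]],
  ],
)

```text
time_s: 16.83
eef_pos: [0.5929, 0.0574, 0.0322]
eef_rot: [0.002, 0.854, 0.52, 0.002]
wrist_force: [2.7, -2.1, 6.5]
opening: -0.001
grasp_force: 3.0
```

```bash
python3 fit.py
```

```text
[266.9 228.6] 72 [-0.0049  0.0281] 0.0322 slopes [ 0.044 -0.065] [-0.0156  0.0115] [0.0079 0.041 ]
[256.4 249.3] 117 [-0.0442  0.0724] 0.0245 slopes [-0.006 -0.025] [-0.0587  0.0567] [-0.0293  0.0867]
```

carry_out(
  plan=[
    [[-0.0045,0.0023,0,0,0,0,0],[-0.009,0.0046,0,0,0,0,0],[-0.0135,0.0069,0,0,0,0,0],[-0.018,0.0092,0,0,0,0,0],[-0.0225,0.0115,0,0,0,0,0]],
  ],
)

```text
time_s: 17.3
eef_pos: [0.5705, 0.069, 0.0323]
eef_rot: [0.002, 0.854, 0.52, 0.003]
wrist_force: [3.3, -2.7, 6.4]
opening: 0.0
grasp_force: 3.3
```

carry_out(
  plan=[
    [[-0.0018,0.0009,0,0,0,0,0],[-0.0036,0.0018,0,0,0,0,0],[-0.0053,0.0028,0,0,0,0,0],[-0.0071,0.0037,0,0,0,0,0],[-0.0089,0.0046,0,0,0,0,0]],
  ],
)

```text
time_s: 17.72
eef_pos: [0.5617, 0.0736, 0.0323]
eef_rot: [0.002, 0.854, 0.52, 0.003]
wrist_force: [3.0, -0.7, 6.6]
opening: 0.001
grasp_force: 3.2
```

```bash
python3 fit.py
```

```text
[272.4 239.5] 73 [-0.0394  0.029 ] 0.0318 slopes [-0.021 -0.072] [-0.0491  0.0128] [-0.0256  0.0415]
[256.4 249.3] 118 [-0.0439  0.0722] 0.024 slopes [-0.02  -0.009] [-0.0579  0.0565] [-0.0287  0.0864]
```

carry_out(
  plan=[
    [[-0.0018,0.0009,-0.0005,0,0,0,0],[-0.0036,0.0018,-0.001,0,0,0,0],[-0.0053,0.0028,-0.001,0,0,0,0],[-0.0071,0.0037,-0.001,0,0,0,0],[-0.0071,0.0037,-0.001,0,0,0,0]],
  ],
)

```text
time_s: 18.18
eef_pos: [0.5556, 0.0771, 0.0321]
eef_rot: [0.003, 0.854, 0.52, 0.003]
wrist_force: [4.1, -2.1, 10.2]
opening: -0.003
grasp_force: 5.0
```

```bash
python3 fit.py
```

```text
[273.6 241.9] 75 [-0.0461  0.0289] 0.031 slopes [ 0.115 -0.069] [-0.0556  0.0116] [-0.0314  0.0418]
[256.4 249.3] 116 [-0.0441  0.0724] 0.0244 slopes [-0.017  0.033] [-0.0597  0.0569] [-0.0272  0.0873]
```

carry_out(
  plan=[
    [[-0.0018,0.0009,0,0,0,0,0],[-0.0036,0.0018,-0.0005,0,0,0,0],[-0.0053,0.0028,-0.001,0,0,0,0],[-0.0071,0.0037,-0.001,0,0,0,0],[-0.0071,0.0037,-0.001,0,0,0,0]],
  ],
)

```text
time_s: 18.65
eef_pos: [0.5434, 0.0819, 0.0277]
eef_rot: [-0.0, 0.854, 0.521, -0.001]
wrist_force: [-0.5, 0.1, -0.4]
opening: -0.001
grasp_force: 0.0
```

```bash
python3 fit.py
```

```text
[272.8 245.3] 28 [-0.0491  0.0326] 0.0229 slopes [ 0.005 -0.062] [-0.0584  0.0171] [-0.033   0.0396]
[256.4 249.4] 114 [-0.0441  0.0726] 0.0242 slopes [-0.05  -0.063] [-0.0573  0.0576] [-0.0293  0.0868]
```

carry_out(
  plan=[
    [[0,0,0.02,0,0,0,0],[0.005,-0.02,0.026,0,0,0,0],[0.016,-0.053,0.026,0,0,0,0],[0.028,-0.09,0.026,0,0,0,0],[0.0381,-0.1231,0.026,0,0,0,0]],
  ],
)

```text
time_s: 19.12
eef_pos: [0.5829, -0.0428, 0.0543]
eef_rot: [0.0, 0.854, 0.521, 0.0]
wrist_force: [0.5, 0.1, 0.6]
opening: -0.001
grasp_force: 0.0
```

carry_out(
  plan=[
    [[0,0,-0.006,0,0,0,0],[0,0,-0.012,0,0,0,0],[0,0,-0.016,0,0,0,0],[0,0,-0.019,0,0,0,0],[0,0,-0.0195,0,0,0,0]],
  ],
)

```text
time_s: 19.53
eef_pos: [0.5812, -0.0399, 0.0334]
eef_rot: [-0.001, 0.853, 0.521, -0.001]
wrist_force: [-0.7, -0.1, 0.4]
opening: 0.002
grasp_force: 0.0
```

```bash
python3 fit.py
```

```text
[294.6 205.4] 54 [ 0.0323 -0.063 ] 0.0309 slopes [-0.009 -0.011] [ 0.0244 -0.0785] [ 0.0452 -0.0507]
[274.6 242.5] 107 [-0.0437  0.0254] 0.0231 slopes [-0.024 -0.015] [-0.0565  0.0105] [-0.0299  0.0393]
[256.4 249.4] 116 [-0.0441  0.0724] 0.0241 slopes [-0.003 -0.009] [-0.0579  0.0571] [-0.0281  0.0865]
```

carry_out(
  plan=[
    [[0,0,-0.0005,0,0,0,0],[0,0,-0.001,0,0,0,0],[0,0,-0.0015,0,0,0,0],[0,0,-0.002,0,0,0,0],[0,0,-0.0025,0,0,0,0]],
  ],
)

```text
time_s: 20.0
eef_pos: [0.5826, -0.0414, 0.0325]
eef_rot: [0.0, 0.854, 0.521, 0.0]
wrist_force: [-0.1, 0.5, 0.8]
opening: -0.003
grasp_force: 0.0
```

carry_out(
  plan=[
    [[0,0,-0.0005,0,0,0,0],[0,0,-0.001,0,0,0,0],[0,0,-0.0015,0,0,0,0],[0,0,-0.0015,0,0,0,0],[0,0,-0.0015,0,0,0,0]],
  ],
)

```text
time_s: 20.42
eef_pos: [0.5825, -0.0415, 0.0311]
eef_rot: [0.0, 0.854, 0.52, 0.0]
wrist_force: [-2.7, 0.5, 4.3]
opening: -0.001
grasp_force: 2.0
```

carry_out(
  plan=[
    [[0,0,-0.001,0,0,0,0],[-0.0027,0.0014,-0.0015,0,0,0,0],[-0.0062,0.0032,-0.0015,0,0,0,0],[-0.0107,0.0055,-0.0015,0,0,0,0],[-0.0151,0.0078,-0.0015,0,0,0,0]],
  ],
)

```text
time_s: 20.83
eef_pos: [0.5701, -0.0347, 0.031]
eef_rot: [0.002, 0.854, 0.52, 0.002]
wrist_force: [3.0, -1.8, 6.6]
opening: -0.0
grasp_force: 2.9
```

carry_out(
  plan=[
    [[-0.0045,0.0023,0,0,0,0,0],[-0.009,0.0046,0,0,0,0,0],[-0.0135,0.0069,0,0,0,0,0],[-0.018,0.0092,0,0,0,0,0],[-0.0225,0.0115,0,0,0,0,0]],
  ],
)

```text
time_s: 21.25
eef_pos: [0.5476, -0.0231, 0.0311]
eef_rot: [0.002, 0.854, 0.52, 0.002]
wrist_force: [4.4, -1.4, 5.2]
opening: 0.005
grasp_force: 2.9
```

```bash
python3 fit.py
```

```text
[301.2 216.5] 54 [-0.0061 -0.0628] 0.031 slopes [-0.026 -0.007] [-0.0153 -0.0795] [ 0.0076 -0.0511]
[274.6 242.5] 107 [-0.0438  0.0257] 0.0231 slopes [-0.041 -0.045] [-0.0575  0.0099] [-0.0288  0.0391]
[256.4 249.3] 117 [-0.0442  0.0724] 0.0245 slopes [-0.018 -0.016] [-0.057   0.0566] [-0.0272  0.0866]
```

carry_out(
  plan=[
    [[-0.0045,0.0023,0,0,0,0,0],[-0.009,0.0046,0,0,0,0,0],[-0.0135,0.0069,0,0,0,0,0],[-0.018,0.0092,0,0,0,0,0],[-0.0225,0.0115,0,0,0,0,0]],
  ],
)

```text
time_s: 21.72
eef_pos: [0.5251, -0.0116, 0.031]
eef_rot: [0.002, 0.854, 0.52, 0.002]
wrist_force: [4.0, -1.4, 7.1]
opening: 0.001
grasp_force: 3.3
```

carry_out(
  plan=[
    [[-0.0018,0.0009,0,0,0,0,0],[-0.0036,0.0018,0,0,0,0,0],[-0.0053,0.0028,0,0,0,0,0],[-0.0071,0.0037,0,0,0,0,0],[-0.0071,0.0037,0,0,0,0,0]],
  ],
)

```text
time_s: 22.13
eef_pos: [0.5179, -0.0078, 0.031]
eef_rot: [0.002, 0.854, 0.52, 0.002]
wrist_force: [2.9, -1.2, 7.5]
opening: -0.001
grasp_force: 3.6
```

carry_out(
  plan=[
    [[-0.0018,0.0009,-0.0005,0,0,0,0],[-0.0036,0.0018,-0.001,0,0,0,0],[-0.0053,0.0028,-0.001,0,0,0,0],[-0.0071,0.0037,-0.001,0,0,0,0],[-0.0071,0.0037,-0.001,0,0,0,0]],
  ],
)

```text
time_s: 22.55
eef_pos: [0.5121, -0.0045, 0.0308]
eef_rot: [0.003, 0.854, 0.52, 0.003]
wrist_force: [3.0, -2.0, 10.7]
opening: 0.004
grasp_force: 5.1
```

```bash
python3 fit.py
```

```text
[308.2 228.6] 58 [-0.0452 -0.0623] 0.03 slopes [ 0.138 -0.011] [-0.0537 -0.0785] [-0.0323 -0.0505]
[274.6 242.5] 110 [-0.0437  0.0254] 0.0231 slopes [-0.013  0.022] [-0.0585  0.0103] [-0.0279  0.0398]
[256.4 249.3] 117 [-0.0443  0.0724] 0.0247 slopes [-0.001  0.005] [-0.0586  0.0561] [-0.0302  0.0873]
```

Same state as B just before it dropped; repeat the last advance.

carry_out(
  plan=[
    [[-0.0018,0.0009,0,0,0,0,0],[-0.0036,0.0018,-0.0005,0,0,0,0],[-0.0053,0.0028,-0.001,0,0,0,0],[-0.0071,0.0037,-0.001,0,0,0,0],[-0.0071,0.0037,-0.001,0,0,0,0]],
  ],
)

```text
time_s: 23.02
eef_pos: [0.5002, 0.0008, 0.0268]
eef_rot: [-0.001, 0.854, 0.521, -0.0]
wrist_force: [0.0, -0.9, -0.4]
opening: -0.001
grasp_force: 0.1
```

```bash
python3 fit.py
```

```text
[307.6 231.7] 25 [-0.049  -0.0591] 0.0241 slopes [0.132 0.214] [-0.0558 -0.0735] [-0.0356 -0.0518]
[274.6 242.5] 110 [-0.0438  0.0255] 0.0232 slopes [-0.016  0.072] [-0.0587  0.0101] [-0.0284  0.0395]
[256.4 249.4] 115 [-0.0443  0.0724] 0.0245 slopes [ 0.011 -0.001] [-0.0563  0.0571] [-0.0293  0.0869]
```

Raise clear, step aside, and check.

carry_out(
  plan=[
    [[0,0,0.03,0,0,0,0],[0,0,0.07,0,0,0,0],[0,-0.03,0.1,0,0,0,0],[0,-0.07,0.1,0,0,0,0],[0,-0.11,0.1,0,0,0,0]],
  ],
)

```text
time_s: 23.48
eef_pos: [0.5026, -0.1107, 0.1298]
eef_rot: [0.002, 0.853, 0.522, 0.001]
wrist_force: [0.4, -0.1, -0.4]
opening: 0.002
grasp_force: 0.0
```

carry_out(
  plan=[
    [[0,-0.04,0.01,0,0,0,0],[0,-0.08,0.02,0,0,0,0],[0,-0.12,0.02,0,0,0,0],[0,-0.12,0.02,0,0,0,0],[0,-0.12,0.02,0,0,0,0]],
  ],
)

```text
time_s: 23.9
eef_pos: [0.5005, -0.2316, 0.1468]
eef_rot: [-0.0, 0.855, 0.519, -0.0]
wrist_force: [-0.2, -0.4, -0.6]
opening: 0.001
grasp_force: 0.0
```

```bash
python3 fit.py; python3 look.py end
```

```text
[312.5 181.4] 18 [ 0.1005 -0.1483] 0.0099 slopes [-0.089  0.174] [ 0.0945 -0.1558] [ 0.1078 -0.142 ]
[309.5 228.6] 115 [-0.0442 -0.0664] 0.0262 slopes [0.252 0.044] [-0.0588 -0.083 ] [-0.0303 -0.0521]
[274.6 242.5] 110 [-0.0437  0.0254] 0.023 slopes [-0.046  0.035] [-0.0576  0.0089] [-0.029   0.0398]
[256.5 249.2] 116 [-0.044  0.072] 0.0243 slopes [-0.038  0.05 ] [-0.0583  0.0562] [-0.0296  0.0862]
23.95 [ 0.5004 -0.2298  0.1464] [ 0.9  0.6 -1.2]
side 17 [312.4 181.5] [ 0.5836 -0.1232] block 0.085 -0.1409
side 113 [309.5 228.5] [0.5013 0.0027] block -0.0461 -0.067
side 109 [274.6 242.5] [0.5423 0.0854] block -0.0477 0.0253
side 116 [256.5 249.2] [0.5639 0.1257] block -0.0471 0.071
top 27 [269.7 150.9] [0.7293 0.0373] block 0.1404 0.0686
top 33 [344.5 208.6] [ 0.589  -0.1347] block 0.0951 -0.1486
top 149 [233.9 220.3] [0.5657 0.1221] block -0.0438 0.0687
top 145 [252.  229.2] [0.5445 0.0804] block -0.0435 0.0219
top 147 [286.8 247.2] [0.5018 0.0009] block -0.0448 -0.0683
```

View pics/side_end.png

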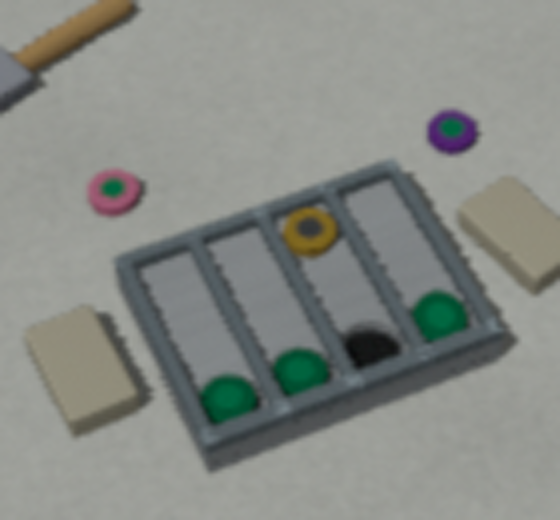

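carry_out(
  plan=[
    [[0.001,0.04,0,0,0,0,0],[0.002,0.08,0,0,0,0,0],[0.003,0.12,-0.01,0,0,0,0],[0.004,0.158,-0.03,0,0,0,0],[0.005,0.19,-0.05,0,0,0,0]],
  ],
)

```text
time_s: 24.47
eef_pos: [0.506, -0.036, 0.0975]
eef_rot: [0.001, 0.853, 0.522, 0.001]
wrist_force: [0.8, -0.4, 0.1]
opening: 0.001
grasp_force: 0.0
```

carry_out(
  plan=[
    [[0.001,0.03,-0.02,0,0,0,0],[0.001,0.0372,-0.045,0,0,0,0],[0.001,0.0372,-0.057,0,0,0,0],[0.001,0.0372,-0.062,0,0,0,0],[0.001,0.0372,-0.063,0,0,0,0]],
  ],
)

```text
time_s: 24.88
eef_pos: [0.5057, -0.0008, 0.0331]
eef_rot: [-0.001, 0.853, 0.521, -0.001]
wrist_force: [-0.6, -0.1, 0.3]
opening: -0.003
grasp_force: 0.0
```

carry_out(
  plan=[
    [[0,0,-0.001,0,0,0,0],[0,0,-0.002,0,0,0,0],[0,0,-0.003,0,0,0,0],[0,0,-0.004,0,0,0,0],[0,0,-0.004,0,0,0,0]],
  ],
)

```text
time_s: 25.3
eef_pos: [0.5074, -0.0028, 0.0307]
eef_rot: [0.0, 0.854, 0.52, 0.0]
wrist_force: [-1.2, 0.3, 0.1]
opening: 0.001
grasp_force: 0.0
```

carry_out(
  plan=[
    [[0,0,-0.0005,0,0,0,0],[0,0,-0.001,0,0,0,0],[0,0,-0.0015,0,0,0,0],[0,0,-0.002,0,0,0,0],[0,0,-0.002,0,0,0,0]],
  ],
)

```text
time_s: 25.72
eef_pos: [0.507, -0.0024, 0.0282]
eef_rot: [-0.0, 0.854, 0.52, -0.0]
wrist_force: [0.2, 0.5, -0.7]
opening: -0.002
grasp_force: 0.0
```

carry_out(
  plan=[
    [[0,0,-0.0005,0,0,0,0],[0,0,-0.001,0,0,0,0],[0,0,-0.0015,0,0,0,0],[0,0,-0.002,0,0,0,0],[0,0,-0.002,0,0,0,0]],
  ],
)

```text
time_s: 26.13
eef_pos: [0.507, -0.0024, 0.0262]
eef_rot: [-0.0, 0.854, 0.52, -0.0]
wrist_force: [0.9, -0.4, 0.4]
opening: -0.0
grasp_force: 0.0
```

```bash
python3 fit.py
```

```text
[310.  231.2] 48 [-0.049  -0.0653] 0.022 slopes [-0.034  0.05 ] [-0.0555 -0.0823] [-0.0338 -0.0533]
[274.6 242.4] 108 [-0.0435  0.0253] 0.023 slopes [-0.028  0.027] [-0.0564  0.0098] [-0.0293  0.0397]
[256.4 249.3] 117 [-0.044   0.0723] 0.0242 slopes [-0.032  0.008] [-0.0603  0.0566] [-0.0291  0.0866]
```

carry_out(
  plan=[
    [[0,0,-0.0005,0,0,0,0],[0,0,-0.001,0,0,0,0],[0,0,-0.0015,0,0,0,0],[0,0,-0.002,0,0,0,0],[0,0,-0.002,0,0,0,0]],
  ],
)

```text
time_s: 26.6
eef_pos: [0.507, -0.0024, 0.0242]
eef_rot: [-0.0, 0.854, 0.52, -0.0]
wrist_force: [-0.5, -0.6, 0.6]
opening: -0.002
grasp_force: 0.0
```

It now reads flat (z 0.022, slope ≈ 0). Raise, clear, and check once more.

carry_out(
  plan=[
    [[0,0,0.02,0,0,0,0],[0,0,0.06,0,0,0,0],[0,-0.03,0.09,0,0,0,0],[0,-0.07,0.1,0,0,0,0],[0,-0.11,0.1,0,0,0,0]],
  ],
)

```text
time_s: 27.02
eef_pos: [0.5096, -0.1139, 0.1285]
eef_rot: [0.003, 0.853, 0.522, 0.002]
wrist_force: [1.1, -0.4, 0.6]
opening: -0.0
grasp_force: 0.0
```

carry_out(
  plan=[
    [[0,-0.04,0.01,0,0,0,0],[0,-0.08,0.02,0,0,0,0],[0,-0.12,0.02,0,0,0,0],[0,-0.12,0.02,0,0,0,0],[0,-0.12,0.02,0,0,0,0]],
  ],
)

```text
time_s: 27.43
eef_pos: [0.5068, -0.2346, 0.1443]
eef_rot: [0.0, 0.855, 0.519, 0.0]
wrist_force: [-0.1, -0.1, 0.3]
opening: -0.002
grasp_force: 0.0
```

```bash
python3 fit.py; python3 - <<'E'
from h import *
from bench import camera
c=camera('side'); h=cv2.cvtColor(c['pixels'],cv2.COLOR_RGB2HSV); M=np.zeros(h.shape[:2],bool); M[180:275,215:340]=1
print(blobs((h[...,0]>12)&(h[...,0]<30)&(h[...,1]>150)&M))
E
```

```text
[312.5 181.4] 18 [ 0.1006 -0.1483] 0.0097 slopes [-0.104  0.191] [ 0.0927 -0.1568] [ 0.108  -0.1421]
[309.3 229.2] 96 [-0.043  -0.0668] 0.0219 slopes [-0.024  0.059] [-0.0569 -0.0817] [-0.0279 -0.0531]
[274.6 242.5] 109 [-0.0435  0.0254] 0.0229 slopes [-0.018  0.018] [-0.0557  0.0102] [-0.0282  0.0398]
[256.5 249.2] 116 [-0.044  0.072] 0.0244 slopes [-0.024 -0.017] [-0.0584  0.0571] [-0.0289  0.0865]
[(np.int32(81), array([277.1, 208. ]))]
```

All three lie flat and the gauge hasn't moved.

```bash
python3 -c "from bench import hand_in; print(hand_in())"
```

```text
the job is handed in; nothing more can be done
None
```

All three green stones lie flat in their pockets, the gauge has not moved, and the job was handed in at about 27.5 s; the first stone jammed at an angle on the pocket's rim, and freeing it took the hardest press, 44 N at the wrist.

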